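# Feel two carton stops for a binding pivot and tag the bad one

## Robot

A 7-joint arm with a two-finger parallel gripper is mounted at the origin on a cart in front of the work surface, level with it; the furniture and walls round the work are solid. World frame = base frame: x ahead of the robot, y to its left, z up, the work surface at z = 0. Lengths are in m, angles in rad, forces in N, time in s.
With the tool pointing down it reaches from about 0.425 to 0.875 m from the base axis. Payload 8.4 kg.
Tool frame: the origin (TCP) lies at the very end of the fingers, on their centre line; the grasp point (between the pads) lies 19 mm behind it (robot.grip_depth is the distance from the TCP to the grasp point, in m); z points along the fingers, y is the line along which they close (so a half turn about z gives the same grasp; the last joint's range is limited). The gripper opens to 85 mm and grips with 20 to 120 N. Pads are 22 mm wide; open, the fingers measure 114 mm over their backs; the gripper's body (76 mm by 85 mm) begins 54 mm behind the grasp point. The pads swing forward as they close: fully open they stand 13 mm farther back than shut.
Start: joints at [-1.336, 0.333, 0.04, 1.465, -0.013, 1.343, -0.059], TCP at [0.213, 0.614, 0.231] pointing down, gripper open.
Joint ranges: [-2.58, 2.58], [-0.38, 2.09], [-1.3, 1.39], [0.25, 2.4], [-1.5, 4.64], [0.08, 2.09], [-2.65, 2.65]. Speed limits (rad/s): [2.22, 2.22, 2.79, 2.79, 3.14, 3.14, 3.14].

## Interface

Orientations are given as a unit quaternion [w, x, y, z].
In Python, from workcell import readout, optics, job_done, robot gives the robot as it stands.
- The arm moves only by the tool send_rows, never from a script. Its argument "plan" is a list of rows, each a list of 3 entries, a list of its own where there are three numbers: the shift along the tool's x, y, z as a fraction of full scale, then the turn about the tool's z as a fraction of full scale, then the closure, from -1 (fully open) to 1 (shut). A call has 1 to 12 rows; each row is the pose to reach, as a shift and turn from the pose commanded when the call began, along the tool's axes at that moment, turning the shorter way round; what a row does not reach only later rows make up. Full scale, the value 1, is 0.15 m for a shift and 180 degrees for a turn. A row lasts 1/10 s, in which the tool goes at most 50 mm and 8.59 degrees, less where a joint would pass 70% of its speed; a pose out of reach is approached as far as the arm can. A call with a number of a shift or a turn outside -1 to 1 is refused whole. A call with a gripper value outside its range is refused whole. The fingers move at their own pace and stop on an object; "newtons" is the grip in N (left out, the last holds). Time passes only in rows, so rows that repeat a pose let the fingers close. It gives the time, the measured TCP pose, the force, the opening and the grip force at its end, in the units of the state.
- readout.read_state(): the state, without advancing time (a new reading comes with each control period).
- optics.snapshot(name): name is "scene" or "top" or "wrist"; returns the picture (480x640x3 uint8, red, green, blue); there is no depth.
- optics.get_calibration(name): a dict with "fov_y" (degrees; the focal length in pixels is half the picture's height over the tangent of half this angle, whatever the lens; pixels are square), "cx", "cy" (the principal point, pixels), "eye" and "orientation" of the camera in the world. Camera axes: x right, y down, z forward; pixel columns grow to the right and rows downward; lengths in m; the calibration is good to about 2 mm. A picture is of the moment at which its call begins: read the wrist's pose just before it. get_calibration takes no time and is no camera call; for the wrist camera it gives the pose at the moment of the call.
- job_done(): hands the job in; it is judged then, once.
The state is a dict: "time_s": time; "qpos": joint angles; "joint_vel": joint speeds; "effort": joint torques, N m; "eef_pos": TCP position; "tcp_rot": TCP orientation; "contact_force": force on the tool from outside, world axes, zero at the start; "wrist_torque": the same for the moment, N m; "opening": opening from 0.0 (shut) to 1.0 (fully open); "grip_force": force on a finger pad.
Only numpy, scipy, OpenCV 4.12 (cv2) and the standard library are available. Lean on these libraries where they do the work, as an engineer would, in place of code of your own. Each camera call takes 0.05 s, during which the arm holds its last target. There are 200 camera calls.

## Task

One of the two carton stops on the packing bench has a binding pivot: push each arm out by its orange post with light fingertip pressure, without gripping it, and feel it through its swing. Leave the sound arm swung fully out; when the other binds do not force it (stay well below 20 N on either arm), but swing it back home and lay the yellow sticky pad flat on the white square of its base as a fault tag. Do not disturb the other things on the bench.

Things in the scene. Friction and masses are not known exactly. Their poses are not given: they have to be found in the camera images.
- stop_a: carton stop fixed to the bench: blue base plate 90 x 160 x 10 mm with a dark pivot drum (64 mm wide) and a flat aluminium arm turning about its upright axis. Origin: on the bench under the pivot axis; own z up; plate y -115 to +45, x -45 to +45 mm. At joint 0 the arm points along own +y, at pi/2 along own -x. Arm top 43 mm, pivot cap 49 mm above the bench. Place and yaw vary
- stop_b: second carton stop, identical in look and size to stop_a, same frame
- post_a (a point): top centre of the orange upright finger post on stop_a's arm: cylinder 20 mm wide, from 42 to 102 mm above the bench, its axis 120 mm from the pivot axis; the arm under it is 24 mm wide and ends 15 mm beyond the post's axis. Turns with the arm: own y points outward along the arm, the arm opens towards own -x
- post_b (a point): the same point on the arm of stop_b
- swing_a (a joint): angle of stop_a's arm, rad: 0 = home (hard stop), grows counter-clockwise seen from above, hard stop at pi/2 = fully out; starts at 0 to 0.2. The arm stays where it is left. Either stop may be the faulty one. A sound arm takes a steady 1 to 3 N at the post all the way, apart from the hard stops
- swing_b (a joint): angle of stop_b's arm, as swing_a. The faulty arm, whichever it is, is as light at first; from somewhere between 0.5 and 1.0 rad it binds: the push at the post rises by about 1.4 N per further mm and never gives way; 20 N is forcing it. Let go, it springs back to where binding began and stays
- tag_a (a point): centre of the white square, 66 x 66 mm, on the base plate of stop_a, 10 mm above the bench, 75 mm from the pivot axis towards the stop's own -y; axes as those of the stop
- tag_b (a point): centre of the white square, 66 x 66 mm, on the base plate of stop_b, 10 mm above the bench, 75 mm from the pivot axis towards the stop's own -y; axes as those of the stop
- sticky_pad: yellow pad of sticky notes, 50 x 50 x 18 mm, loose, about 50 g, lying flat; origin at the centre of its underside, x and y along its edges, z up
- card_pack: white wrapped pack of cards with a brown band, 71 x 53 x 62 mm; loose bystander, origin at the centre of its underside
- tape_measure: black tape measure, 66 x 78 x 37 mm; loose bystander, origin at the centre of its underside
There are look-alikes about, which are no part of the job. Of the things like the sticky_pad, leave any that is red; of the rest the larger one is meant.

How it is judged:
On the way:
1. the faulty arm has been swung out to the part of its travel where it binds (beyond 0.47 rad) (value of joint swing_b above 0.47 rad), for 0.05 s.
At the end, for the whole second after the job is handed in: The sound arm stands fully out (beyond 1.45 rad), the binding arm is back home (below 0.10 rad), and the yellow pad lies flat, released and at rest on the white square of the binding stop's base, its centre within 25 mm of the square's centre (value of joint swing_a above 1.45 rad and value of joint swing_b below 0.1 rad and horizontal distance between sticky_pad and tag_b below 0.025 m and z of sticky_pad in the frame of tag_b between -0.005 and 0.005 m and angle between sticky_pad's own z axis and vertical below 0.1 rad and linear speed of sticky_pad below 0.02 m/s and contact force between the fingers and sticky_pad below 0.1 N); the robot touches nothing.
It fails at once if an arm is forced or gripped: more than 20 N in all from the fingers or robot on it while it is off its end stops (0.1 to 1.4 rad) ((value of joint swing_a between 0.1 and 1.4 rad and contact force between any of the fingers, the arm and swing_a above 20 N) or (value of joint swing_b between 0.1 and 1.4 rad and contact force between any of the fingers, the arm and swing_b above 20 N)).
It fails at once if a bystander is shifted by more than 20 mm (distance of any of card_pack, tape_measure from where it was at the start of the episode above 0.02 m).
It also fails if it takes over 72 s, if anything falls off the work surface, if the arm or the gripper's body presses on something with over 40 N, if the wrist force passes 120 N, or if a joint passes its speed limit or range.

## Working session

There is one attempt and no reset: what is moved stays moved. The work goes in short steps, Python scripts to look and compute and a tool call to move; the robot and the scene stay as the last step left them, time stands still between calls to the robot, and variables do not carry over. Pictures are saved under pics/ and viewed, at most 10 in all, crops included, and the job is handed in when it is done.

Besides the shell and the picture viewer there is one more tool, called as name([rows], argument=value, ...), one row to a line, values as JSON. send_rows: Moves the arm, as the interface text tells. Its arguments: {"type":"object","properties":{"plan":{"type":"array"},"newtons":{"type":"number"}},"required":["plan"]}

```bash
mkdir -p pics; ls; python3 - <<'E'
from workcell import readout, optics
import cv2,json
print(readout.read_state())
for n in ("scene","top","wrist"):
    print(n,optics.get_calibration(n))
    cv2.imwrite(f"pics/{n}0.png",optics.snapshot(n)[:,:,::-1])
E
```

```text
pics
{'time_s': 0.0, 'qpos': array([-1.33621355,  0.33391944,  0.03985064,  1.46630476, -0.013393  ,
        1.34331174, -0.05851099]), 'joint_vel': array([-0.0007686 ,  0.00064099,  0.00076761, -0.00056716,  0.00017425,
        0.00066912,  0.00030433]), 'effort': array([ 1.28518750e-03, -6.58509278e+01,  1.36615969e+00, -4.05589235e+01,
        1.66563870e-02,  1.17578203e-02, -1.15209244e-05]), 'eef_pos': array([0.21281362, 0.61366952, 0.23039905]), 'tcp_rot': array([-8.32453247e-05,  1.66120233e-01,  9.86105149e-01, -8.34662411e-04]), 'contact_force': array([-0.14567051,  0.00500256, -0.18529088]), 'wrist_torque': array([ 0.00011659, -0.00992807, -0.00526089]), 'grip_force': 0.0, 'opening': 1.0029113810062422}
scene {'fov_y': 56.322136231893275, 'cx': 314.10754910091424, 'cy': 243.8629818749304, 'eye': array([-0.01779701, -0.90892345,  0.95976399]), 'orientation': array([-0.40115814,  0.87959971, -0.22862848,  0.11447929])}
top {'fov_y': 42.082040055459956, 'cx': 324.1948357473085, 'cy': 241.1094101214741, 'eye': array([ 0.13817957, -0.01413709,  1.86594401]), 'orientation': array([-0.06616606,  0.7050225 , -0.70244988,  0.07162044])}
wrist {'fov_y': 69.75614213608272, 'cx': 315.7438845747509, 'cy': 235.71639570064843, 'eye': array([0.13468716, 0.64200393, 0.37355998]), 'orientation': array([0.1335316 , 0.80406755, 0.57159631, 0.0944582 ])}
```

View pics/top0.png

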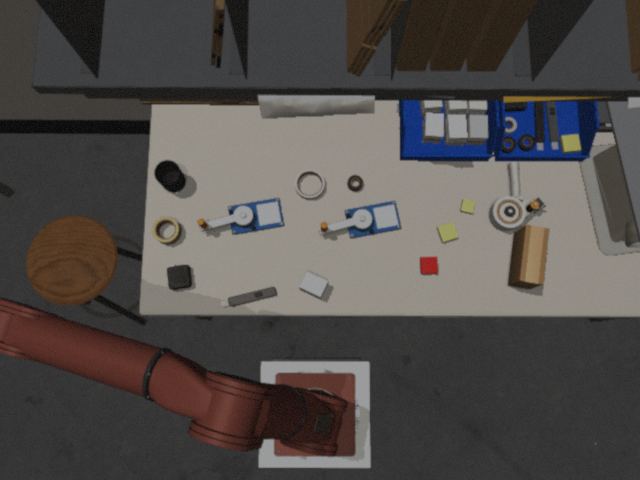

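View pics/scene0.png

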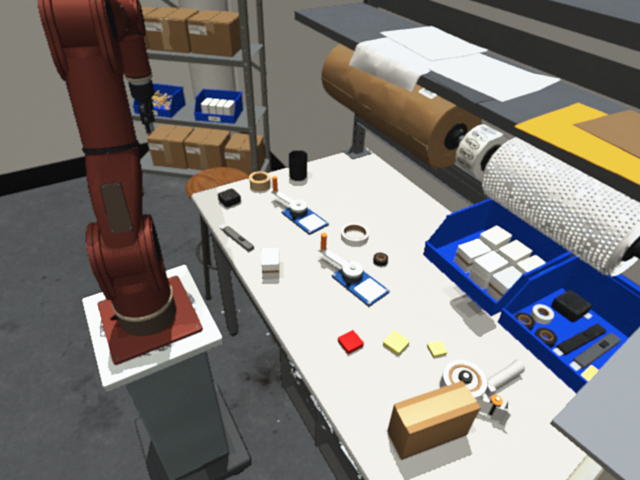

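The top view shows the stops at (243,215) and (362,219), with orange posts at (203,224) and (323,228). Candidates for the pad:
- large yellow at (447,232)
- small yellow at (468,206)
- red at (429,265), excluded
- yellow in the blue bin at (571,143), in the bin

I choose (447,232).

```bash
cat > h.py <<'E'
import numpy as np, cv2
from scipy.spatial.transform import Rotation as R
from workcell import readout, optics
def cam(n): 
    c=optics.get_calibration(n); q=c["orientation"]
    return c["eye"],R.from_quat(q,scalar_first=True).as_matrix(),240/np.tan(np.radians(c["fov_y"]/2)),c["cx"],c["cy"]
def ray(c,p):
    d=c[1]@np.array([(p[0]-c[3])/c[2],(p[1]-c[4])/c[2],1]); return c[0],d/np.linalg.norm(d)
def plane(c,p,z):
    e,d=ray(c,p); return e+d*(z-e[2])/d[2]
def tri(c1,p1,c2,p2):
    e,d=ray(c1,p1);f,g=ray(c2,p2)
    s=np.linalg.lstsq(np.stack([d,-g],1),f-e,rcond=None)[0]
    a,b=e+s[0]*d,f+s[1]*g; return (a+b)/2,np.linalg.norm(a-b)
def proj(c,X):
    v=c[1].T@(np.asarray(X)-c[0]); return v[:2]/v[2]*c[2]+np.array(c[3:5])
HSV=dict(orange=((5,150,90),(16,255,255)),yellow=((24,70,90),(36,255,255)),blue=((100,120,40),(120,255,255)))
def blobs(img,col,amin=15):
    m=cv2.inRange(cv2.cvtColor(img,cv2.COLOR_RGB2HSV),*HSV[col])
    cs=cv2.findContours(m,cv2.RETR_EXTERNAL,cv2.CHAIN_APPROX_NONE)[0]
    return [c for c in cs if cv2.contourArea(c)>=amin]
E
python3 - <<'E'
from h import *
C={}
for n in("top","scene"):
    img=cv2.imread(f"pics/{n}0.png")[:,:,::-1].copy(); C[n]=cam(n)
    for col in HSV:
        for b in blobs(img,col):
            r=cv2.minAreaRect(b)
            m=cv2.moments(b)
            print(n,col,"c",np.round([m['m10']/m['m00'],m['m01']/m['m00']],1),"area",cv2.contourArea(b),"size",np.round(r[1],1),"ang",round(r[2]),"z0",np.round(plane(C[n],r[0],.01),3))
s=cv2.imread("pics/top0.png")
cv2.imwrite("pics/crop1.png",cv2.resize(s[170:310,150:490],None,fx=2.35,fy=2.35,interpolation=cv2.INTER_CUBIC))
E
```

```text
top orange c [534.9 203.9] area 29.0 size [6.3 7.6] ang 63 z0 [ 0.623 -0.674  0.01 ]
top yellow c [447.1 232. ] area 249.0 size [16.4 16.8] ang 72 z0 [ 0.535 -0.402  0.01 ]
top yellow c [467.2 206. ] area 132.5 size [12.6 12.1] ang 14 z0 [ 0.617 -0.467  0.01 ]
top yellow c [570.5 143. ] area 253.0 size [16.1 18.2] ang 84 z0 [ 0.823 -0.801  0.01 ]
top blue c [240.3 228.3] area 88.5 size [21.7  8.5] ang 10 z0 [0.543 0.224 0.01 ]
top blue c [351.5 211.4] area 21.5 size [ 4.8 10.6] ang 41 z0 [ 0.601 -0.112  0.01 ]
top blue c [368.9 225.4] area 209.5 size [27.3 47.7] ang 79 z0 [ 0.574 -0.171  0.01 ]
top blue c [259.2 216.5] area 145.5 size [28.4 29.4] ang 77 z0 [0.587 0.161 0.01 ]
top blue c [526.4 142.2] area 18.5 size [5. 5.] ang 90 z0 [ 0.823 -0.662  0.01 ]
top blue c [502.9 133. ] area 6545.0 size [ 60. 200.] ang 90 z0 [ 0.864 -0.578  0.01 ]
scene orange c [108.7 329.9] area 27.0 size [ 5.7 14.8] ang 45 z0 [-0.098  0.001  0.01 ]
scene orange c [183.  320.8] area 169.5 size [25.  31.4] ang 65 z0 [ 0.07 -0.06  0.01]
scene orange c [106.3 309.9] area 76.0 size [13.9 15.2] ang 63 z0 [-0.0
[... 620 characters left out ...]
1 ]
scene yellow c [395.7 342.9] area 339.0 size [21.4 18.6] ang 35 z0 [ 0.535 -0.4    0.01 ]
scene yellow c [582.3 139.6] area 2981.5 size [132.9  46.7] ang 25 z0 [2.064 0.126 0.01 ]
scene blue c [354.2 284.8] area 258.5 size [52.3 24.4] ang 39 z0 [ 0.574 -0.178  0.01 ]
scene blue c [298.6 218.1] area 139.0 size [42.3 19.4] ang 38 z0 [0.582 0.178 0.01 ]
scene blue c [536.4 288.5] area 20587.0 size [217.  121.3] ang 42 z0 [ 1.063 -0.412  0.01 ]
scene blue c [136.2 105.8] area 66.0 size [15.4  6.5] ang 85 z0 [0.285 1.384 0.01 ]
scene blue c [218.3 104.9] area 1293.0 size [47.6 32.8] ang 5 z0 [0.647 1.199 0.01 ]
scene blue c [170.2  99.2] area 539.0 size [33. 32.] ang 90 z0 [0.441 1.373 0.01 ]
```

View pics/crop1.png

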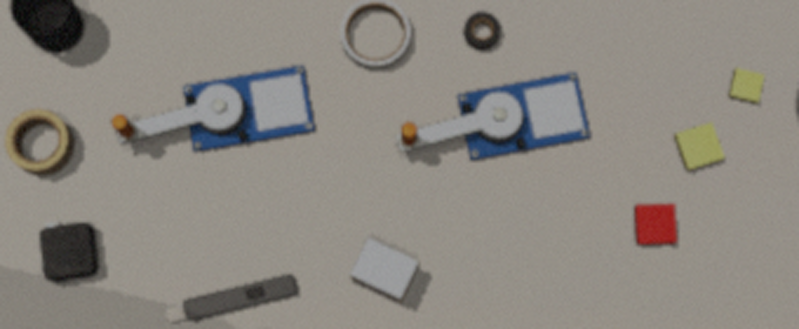

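The crop shows the left post top at (201,220), its pivot at (244,215) and its square at (269,213). For the right stop they are at (324,224.5), (362,218.5) and (386,216). The larger yellow pad (crop 700,147) is confirmed against the smaller one (747,85).

```bash
python3 - <<'E'
from h import *
T=cam("top");S=cam("scene")
cr=lambda x,y:(150+x/2.35-.3,170+y/2.35-.3)
for nm,post,pv,sq,sp in(("L",(120,120),(220,105),(279,101),(274.5,178)),("R",(409,128),(499,114),(554,109),(323.2,235))):
    P=plane(T,cr(*pv),.049);Q=plane(T,cr(*sq),.01);O=plane(T,cr(*post),.102)
    print(nm,"pivot",P.round(3),"sq",Q.round(3),np.linalg.norm((P-Q)[:2]).round(3),"post",O.round(3),np.linalg.norm((P-O)[:2]).round(3),"tri post",tri(T,cr(*post),S,sp))
    u=(P-Q)[:2];v=(O-P)[:2]
    print(" yaw(own y vs world y)",np.arctan2(-u[0],u[1]),"arm",np.arctan2(-v[0],v[1]))
print("pad",tri(T,(447.1,232),S,(395.7,342.9)),"small",tri(T,(467.2,206),S,(436.7,348.9)))
w=cam("wrist"); s=readout.read_state(); M=R.from_quat(s['tcp_rot'],scalar_first=True).as_matrix(); print(M.round(3)); print("wrist cam in tool",(M.T@(w[0]-s['eef_pos'])).round(3),(M.T@w[1]).round(3))
E
```

```text
L pivot [0.578 0.214 0.049] sq [0.593 0.143 0.01 ] 0.073 post [0.545 0.33  0.102] 0.12 tri post (array([0.54486782, 0.33127292, 0.09907699]), np.float64(0.0024610859615141994))
 yaw(own y vs world y) 0.20850227147801698 arm 0.2727210694843083
R pivot [ 0.568 -0.141  0.049] sq [ 0.584 -0.215  0.01 ] 0.076 post [ 0.537 -0.026  0.102] 0.119 tri post (array([ 0.53568836, -0.02522479,  0.10025136]), np.float64(0.003477701299315731))
 yaw(own y vs world y) 0.21494350055495534 arm 0.2618209541875821
pad (array([ 0.53412804, -0.40166962,  0.01154755]), np.float64(0.0013089067339245228)) small (array([ 0.61650278, -0.46678131,  0.00951517]), np.float64(0.001429494042159054))
[[-0.945  0.328 -0.   ]
 [ 0.328  0.945 -0.001]
 [-0.    -0.001 -1.   ]]
wrist cam in tool [ 0.083  0.001 -0.143] [[-0.001 -0.947 -0.323]
 [ 1.    -0.001  0.   ]
 [-0.001 -0.323  0.947]]
```

send_rows([
  [[-1, -0.33, 0], -0.19, 1],
  [[-1, -0.33, 0], -0.19, 1],
  [[-1, -0.33, 0], -0.19, 1],
  [[-1, -0.33, 0], -0.19, 1],
], newtons=20)

```text
time_s: 0.55
eef_pos: [0.3444, 0.5135, 0.2312]
tcp_rot: [0.001, -0.125, 0.992, -0.001]
contact_force: [0.8, 0.2, 0.2]
opening: 0.33
grip_force: 0.0
```

```bash
cat > go.py <<'E'
import sys
from h import *
# go.py x y z heading_deg(or -) : fractions from the present measured pose
s=readout.read_state();M=R.from_quat(s['tcp_rot'],scalar_first=True).as_matrix()
h=np.degrees(np.arctan2(M[1,0],M[0,0]))
print("t",round(s['time_s'],2),"tcp",s['eef_pos'].round(4),"head",round(h,1),"F",s['contact_force'].round(1),"open",round(s['opening'],2),"q7",s['qpos'][6].round(2),"tilt",M[:,2].round(3))
a=sys.argv[1:]
for i in range(0,len(a),4):
    d=np.array([float(v) for v in a[i:i+3]])-s['eef_pos']
    t=0 if a[i+3]=='-' else -((float(a[i+3])-h+180)%360-180)/180
    print((M.T@d/.15).round(3),"turn",round(t,3))
E
python3 go.py .60 .345 .2 195 .60 .345 .06 195
```

```text
t 0.55 tcp [0.3444 0.5135 0.2312] head -165.6 F [0.8 0.2 0.2] open 0.33 q7 0.78 tilt [ 0.002 -0.002 -1.   ]
[-1.37  -1.511  0.215] turn -0.003
[-1.369 -1.509  1.148] turn -0.003
```

send_rows([
  [[-0.33, -0.37, 0.1], 0.57, 1],
  [[-0.67, -0.73, 0.1], 0.57, 1],
  [[-1, -1, 0.2], 0.57, 1],
  [[-1, -1, 0.2], 0.57, 1],
  [[-1, -1, 0.2], 0.57, 1],
  [[-1, -1, 0.2], 0.57, 1],
  [[-1, -1, 0.2], 0.57, 1],
  [[-1, -1, 0.2], 0.57, 1],
  [[-1, -1, 0.2], 0.57, 1],
  [[-1, -1, 0.2], 0.57, 1],
  [[-1, -1, 0.2], 0.57, 1],
  [[-1, -1, 0.2], 0.57, 1],
])

```text
time_s: 1.75
eef_pos: [0.5211, 0.4105, 0.2009]
tcp_rot: [0.0, 0.697, 0.717, -0.0]
contact_force: [-0.5, 0.6, 1.0]
opening: 0.002
grip_force: 0.0
```

```bash
python3 go.py .605 .347 .19 15
```

```text
t 1.75 tcp [0.5211 0.4105 0.2009] head 91.6 F [-0.5  0.6  1. ] open 0.0 q7 -0.59 tilt [-0.    -0.001 -1.   ]
[-0.438  0.547  0.073] turn 0.425
```

send_rows([
  [[-0.22, 0.27, 0], 0.425, 1],
  [[-0.44, 0.55, 0], 0.425, 1],
  [[-0.44, 0.55, 0], 0.425, 1],
  [[-0.44, 0.55, 0], 0.425, 1],
  [[-0.44, 0.55, 0], 0.425, 1],
  [[-0.44, 0.55, 0], 0.425, 1],
  [[-0.44, 0.55, 0], 0.425, 1],
  [[-0.44, 0.55, 0], 0.425, 1],
  [[-0.44, 0.55, 0.3], 0.425, 1],
  [[-0.44, 0.55, 0.6], 0.425, 1],
  [[-0.44, 0.55, 0.9], 0.425, 1],
  [[-0.44, 0.55, 0.9], 0.425, 1],
])

```text
time_s: 2.95
eef_pos: [0.6017, 0.3458, 0.0595]
tcp_rot: [0.002, 0.991, 0.134, -0.005]
contact_force: [-1.5, -0.3, -0.8]
opening: -0.001
grip_force: 0.0
```

```bash
cat > swing.py <<'E'
# swing.py L|R heading_world_arm_angles...: finger centre targets behind the post for given joint angles (tool -x pushes)
from h import *; import sys
P={"L":np.array([.578,.214]),"R":np.array([.568,-.141])}[sys.argv[1]]; Y=.2; off=float(sys.argv[2])
s=readout.read_state();M=R.from_quat(s['tcp_rot'],scalar_first=True).as_matrix();h=np.degrees(np.arctan2(M[1,0],M[0,0]))
v=s['eef_pos'][:2]-P
# current joint estimate, if touching: tangential offset
print("t",round(s['time_s'],2),"tcp",s['eef_pos'].round(4),"h",round(h,1),"F",s['contact_force'].round(1),"q7",s['qpos'][6].round(2),"est",(np.arctan2(-v[0],v[1])-Y+np.arcsin(off/np.hypot(*v))).round(3),"r",np.sqrt(np.hypot(*v)**2-off**2).round(3))
for a in sys.argv[3:]:
    w=float(a)+Y; x=P+.12*np.array([-np.sin(w),np.cos(w)])+off*np.array([np.cos(w),np.sin(w)])
    d=np.append(x,.065)-s['eef_pos']; t=-((np.degrees(w)-h+180)%360-180)/180
    print(a,x.round(3),(M.T@d/.15).round(3),"turn",round(t,3))
E
python3 swing.py L .021 0 .1 .2 .3 .4 .5
```

```text
t 2.95 tcp [0.6017 0.3458 0.0595] h 15.4 F [-1.5 -0.3 -0.8] q7 -1.6 est -0.22 r 0.132
0 [0.575 0.336] [-0.191  0.017 -0.035] turn 0.022
.1 [0.563 0.335] [-0.271  0.001 -0.034] turn -0.01
.2 [0.551 0.333] [-0.352 -0.006 -0.033] turn -0.042
.3 [0.539 0.329] [-0.433 -0.006 -0.032] turn -0.073
.4 [0.528 0.325] [-0.514  0.003 -0.031] turn -0.105
.5 [0.517 0.319] [-0.593  0.019 -0.03 ] turn -0.137
```

send_rows([
  [[-0.1, 0.01, -0.03], 0, 1],
  [[-0.19, 0.01, -0.03], 0, 1],
  [[-0.27, 0, -0.03], -0.01, 1],
  [[-0.31, 0, -0.03], -0.03, 1],
  [[-0.35, 0, -0.03], -0.04, 1],
  [[-0.39, 0, -0.03], -0.06, 1],
  [[-0.43, 0, -0.03], -0.07, 1],
  [[-0.47, 0, -0.03], -0.09, 1],
  [[-0.51, 0, -0.03], -0.1, 1],
  [[-0.51, 0, -0.03], -0.105, 1],
  [[-0.51, 0, -0.03], -0.105, 1],
])

```text
time_s: 4.05
eef_pos: [0.5321, 0.327, 0.071]
tcp_rot: [-0.0, 0.956, 0.295, -0.0]
contact_force: [0.6, 0.1, -0.4]
opening: -0.001
grip_force: 0.0
```

```bash
python3 swing.py L .021 .4 .43 .46 .49 .52 .55 .58 .6; python3 - <<'E'
from h import *
cv2.imwrite("pics/top1.png",cv2.resize(optics.snapshot("top")[180:300,140:340,::-1],None,fx=3,fy=3))
E
```

```text
t 4.05 tcp [0.5321 0.327  0.071 ] h 34.3 F [ 0.6  0.1 -0.4] q7 -1.36 est 0.359 r 0.12
.4 [0.528 0.325] [-0.033 -0.005  0.04 ] turn -0.0
.43 [0.524 0.323] [-0.057 -0.009  0.04 ] turn -0.01
.46 [0.521 0.322] [-0.081 -0.012  0.04 ] turn -0.02
.49 [0.518 0.32 ] [-0.105 -0.014  0.04 ] turn -0.029
.52 [0.515 0.318] [-0.13  -0.016  0.04 ] turn -0.039
.55 [0.512 0.316] [-0.154 -0.017  0.04 ] turn -0.048
.58 [0.509 0.314] [-0.178 -0.017  0.04 ] turn -0.058
.6 [0.507 0.313] [-0.194 -0.017  0.04 ] turn -0.064
```

View pics/top1.png

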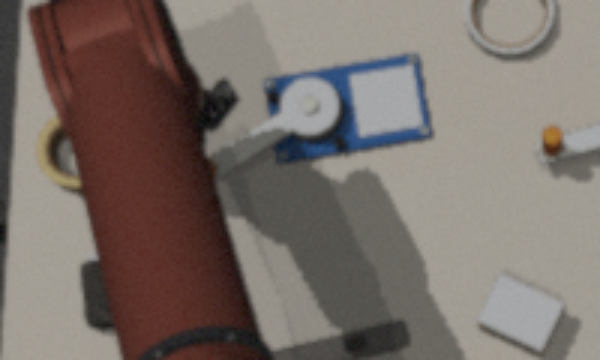

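The left arm has been pushed from its start (arm now slants to about (220,175) in the crop) at light force. Next I feel on in small steps.

send_rows([
  [[-0.04, 0, 0.01], -0.01, 1],
  [[-0.08, -0.01, 0.02], -0.02, 1],
  [[-0.12, -0.01, 0.03], -0.04, 1],
  [[-0.12, -0.01, 0.03], -0.04, 1],
])

```text
time_s: 4.5
eef_pos: [0.5155, 0.3175, 0.066]
tcp_rot: [-0.0, 0.935, 0.355, -0.001]
contact_force: [0.1, 0.3, 0.3]
opening: 0.003
grip_force: 0.0
```

```bash
python3 swing.py L .021 .52 .55 .58 .61 .64
```

```text
t 4.5 tcp [0.5155 0.3175 0.066 ] h 41.6 F [0.1 0.3 0.3] q7 -1.25 est 0.518 r 0.119
.52 [0.515 0.318] [-0.002 -0.006  0.007] turn 0.002
.55 [0.512 0.316] [-0.026 -0.01   0.007] turn -0.007
.58 [0.509 0.314] [-0.05  -0.014  0.007] turn -0.017
.61 [0.506 0.312] [-0.074 -0.016  0.007] turn -0.026
.64 [0.503 0.31 ] [-0.099 -0.018  0.007] turn -0.036
```

send_rows([
  [[-0.03, -0.01, 0], -0.01, 1],
  [[-0.05, -0.01, 0], -0.02, 1],
  [[-0.07, -0.01, 0], -0.03, 1],
])

```text
time_s: 4.8
eef_pos: [0.5073, 0.3125, 0.0663]
tcp_rot: [-0.0, 0.917, 0.399, -0.0]
contact_force: [-0.7, 0.7, 0.5]
opening: 0.002
grip_force: 0.7
```

```bash
python3 swing.py L .021 .58 .61 .64 .67 .7 .73
```

```text
t 4.8 tcp [0.5073 0.3125 0.0663] h 47.1 F [-0.7  0.7  0.5] q7 -1.17 est 0.597 r 0.119
.58 [0.509 0.314] [ 0.013 -0.001  0.009] turn 0.013
.61 [0.506 0.312] [-0.01  -0.006  0.009] turn 0.004
.64 [0.503 0.31 ] [-0.034 -0.01   0.009] turn -0.006
.67 [0.5   0.307] [-0.059 -0.013  0.009] turn -0.015
.7 [0.497 0.305] [-0.083 -0.016  0.009] turn -0.025
.73 [0.494 0.303] [-0.107 -0.018  0.009] turn -0.034
```

```bash
cat > post.py <<'E'
from h import *
c=cam("wrist");im=optics.snapshot("wrist");cv2.imwrite("pics/w_%d.png"%(readout.read_state()['time_s']*100),im[:,:,::-1])
for b in blobs(im,"orange",60): print(cv2.boundingRect(b),cv2.contourArea(b),[plane(c,(x,y),.102).round(3)[:2] for x,y in [cv2.minAreaRect(b)[0]]])
E
python3 post.py; ls pics
```

```text
(311, 384, 11, 28) 175.0 [array([0.494, 0.298])]
crop1.png
scene0.png
top0.png
top1.png
w_484.png
wrist0.png
```

View pics/w_484.png

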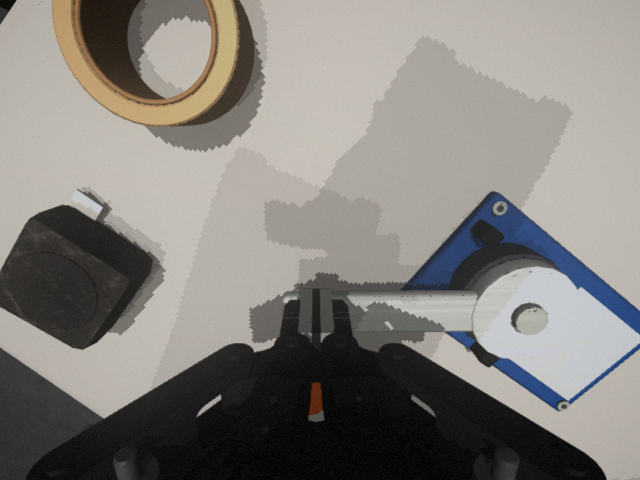

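The wrist view shows the finger tips against the arm end (315,300) with the orange post just behind (316,400), so it is in contact and pushing lightly. The tape measure (75,270) is clear.

send_rows([
  [[-0.03, -0.01, 0], 0, 1],
  [[-0.05, -0.01, 0], -0.01, 1],
  [[-0.07, -0.01, 0.01], -0.02, 1],
  [[-0.08, -0.01, 0.01], -0.03, 1],
])

```text
time_s: 5.25
eef_pos: [0.498, 0.3044, 0.0646]
tcp_rot: [-0.0, 0.897, 0.442, -0.0]
contact_force: [0.2, 1.8, -0.7]
opening: 0.0
grip_force: 0.7
```

```bash
python3 swing.py L .021 .7 .75 .8 .85
```

```text
t 5.25 tcp [0.498  0.3044 0.0646] h 52.5 F [ 0.2  1.8 -0.7] q7 -1.09 est 0.7 r 0.119
.7 [0.497 0.305] [-0.    -0.008 -0.002] turn 0.005
.75 [0.493 0.301] [-0.04  -0.014 -0.002] turn -0.011
.8 [0.488 0.297] [-0.08  -0.019 -0.002] turn -0.027
.85 [0.484 0.292] [-0.121 -0.021 -0.002] turn -0.043
```

send_rows([
  [[-0.02, -0.01, 0], 0, 1],
  [[-0.04, -0.01, 0], -0.01, 1],
  [[-0.06, -0.01, 0], -0.02, 1],
  [[-0.06, -0.01, 0], -0.02, 1],
])

```text
time_s: 5.65
eef_pos: [0.4913, 0.2979, 0.0648]
tcp_rot: [-0.0, 0.883, 0.47, -0.0]
contact_force: [-0.8, -0.6, 1.3]
opening: 0.0
grip_force: 0.0
```

```bash
python3 swing.py L .021 .75 .8 .85 .9
```

```text
t 5.65 tcp [0.4913 0.2979 0.0648] h 56.0 F [-0.8 -0.6  1.3] q7 -1.03 est 0.777 r 0.119
.75 [0.493 0.301] [ 0.021 -0.004 -0.002] turn 0.009
.8 [0.488 0.297] [-0.019 -0.011 -0.002] turn -0.007
.85 [0.484 0.292] [-0.059 -0.016 -0.002] turn -0.023
.9 [0.481 0.287] [-0.099 -0.019 -0.001] turn -0.039
```

send_rows([
  [[-0.02, -0.01, 0], -0.01, 1],
  [[-0.04, -0.01, 0], -0.02, 1],
  [[-0.06, -0.02, 0], -0.03, 1],
  [[-0.06, -0.02, 0], -0.03, 1],
])

```text
time_s: 6.05
eef_pos: [0.4841, 0.2923, 0.065]
tcp_rot: [0.0, 0.86, 0.511, 0.0]
contact_force: [1.4, 1.2, 0.7]
opening: 0.004
grip_force: 0.7
```

```bash
python3 swing.py L .021 .85 .9 .95 1
```

```text
t 6.05 tcp [0.4841 0.2923 0.065 ] h 61.4 F [1.4 1.2 0.7] q7 -0.95 est 0.848 r 0.12
.85 [0.484 0.292] [-0.002  0.003 -0.   ] turn 0.007
.9 [0.481 0.287] [-0.042 -0.004 -0.   ] turn -0.009
.95 [0.477 0.282] [-0.082 -0.009 -0.   ] turn -0.025
1 [0.474 0.277] [-0.122 -0.012 -0.   ] turn -0.041
```

send_rows([
  [[-0.02, 0, 0], -0.01, 1],
  [[-0.04, 0, 0], -0.02, 1],
  [[-0.06, -0.01, 0], -0.02, 1],
  [[-0.07, -0.01, 0], -0.03, 1],
])

```text
time_s: 6.45
eef_pos: [0.4783, 0.2852, 0.0652]
tcp_rot: [-0.0, 0.835, 0.55, 0.001]
contact_force: [4.4, 6.0, -3.4]
opening: 0.0
grip_force: 3.7
```

```bash
python3 swing.py L .021 .95 1 1.05 1.1
```

```text
t 6.45 tcp [0.4783 0.2852 0.0652] h 66.8 F [ 4.4  6.  -3.4] q7 -0.86 est 0.923 r 0.121
.95 [0.477 0.282] [-0.022  0.     0.001] turn 0.005
1 [0.474 0.277] [-0.062 -0.006  0.001] turn -0.011
1.05 [0.471 0.272] [-0.102 -0.011  0.001] turn -0.027
1.1 [0.468 0.266] [-0.143 -0.013  0.001] turn -0.043
```

send_rows([
  [[-0.01, 0, 0], 0, 1],
  [[-0.01, 0, 0], 0, 1],
])

```text
time_s: 6.65
eef_pos: [0.4776, 0.284, 0.0652]
tcp_rot: [-0.0, 0.835, 0.55, 0.001]
contact_force: [4.0, 5.6, -2.3]
opening: -0.0
grip_force: 3.3
```

send_rows([
  [[-0.015, 0, 0], 0, 1],
  [[-0.015, 0, 0], 0, 1],
  [[-0.015, 0, 0], 0, 1],
])

```text
time_s: 6.95
eef_pos: [0.4767, 0.2822, 0.0652]
tcp_rot: [-0.0, 0.835, 0.55, 0.001]
contact_force: [2.9, 6.1, -2.0]
opening: 0.001
grip_force: 3.6
```

```bash
python3 swing.py L .021 ; python3 post.py; ls pics
```

```text
t 6.95 tcp [0.4767 0.2822 0.0652] h 66.8 F [ 2.9  6.1 -2. ] q7 -0.86 est 0.951 r 0.12
(310, 384, 13, 30) 201.0 [array([0.469, 0.265])]
crop1.png
scene0.png
top0.png
top1.png
w_484.png
w_700.png
wrist0.png
```

send_rows([
  [[-0.01, 0, 0], -0.005, 1],
  [[-0.02, 0, 0], -0.01, 1],
  [[-0.02, 0, 0], -0.01, 1],
  [[-0.02, 0, 0], -0.01, 1],
])

```text
time_s: 7.4
eef_pos: [0.4753, 0.2801, 0.0652]
tcp_rot: [-0.001, 0.826, 0.564, 0.001]
contact_force: [2.9, 7.7, -2.9]
opening: 0.002
grip_force: 4.3
```

```bash
python3 swing.py L .021 1 1.05 
```

```text
t 7.4 tcp [0.4753 0.2801 0.0652] h 68.6 F [ 2.9  7.7 -2.9] q7 -0.83 est 0.972 r 0.12
1 [0.474 0.277] [-0.022 -0.002  0.001] turn -0.001
1.05 [0.471 0.272] [-0.063 -0.008  0.001] turn -0.017
```

Force at the post rose to over 8 N from about 0.9 rad, where it had been 1–2 N, so the left arm binds. I back off, go over the post, and bring it home from the other side.

send_rows([
  [[0.1, 0, 0], 0, 1],
  [[0.15, 0, 0], 0, 1],
  [[0.15, 0, -0.25], 0, 1],
  [[0.15, 0, -0.45], 0, 1],
  [[0.15, 0, -0.45], 0, 1],
  [[-0.15, 0, -0.45], 0, 1],
  [[-0.45, 0, -0.45], 0, 1],
  [[-0.45, 0, -0.45], 0, 1],
  [[-0.45, 0, -0.2], 0, 1],
  [[-0.45, 0, 0], 0, 1],
  [[-0.45, 0, 0], 0, 1],
])

```text
time_s: 8.5
eef_pos: [0.4476, 0.2135, 0.0612]
tcp_rot: [0.0, 0.826, 0.563, -0.004]
contact_force: [-0.4, -0.1, 0.4]
opening: -0.002
grip_force: 0.0
```

```bash
python3 swing.py L -.021 .9 .8 .7 .6 .5 .4 .3; python3 post.py;
```

```text
t 8.5 tcp [0.4476 0.2135 0.0612] h 68.5 F [-0.4 -0.1  0.4] q7 -0.79 est 1.213 r 0.129
.9 [0.462 0.25 ] [ 0.258 -0.002 -0.027] turn 0.031
.8 [0.466 0.261] [ 0.339 -0.005 -0.028] turn 0.062
.7 [0.471 0.272] [ 0.42   0.001 -0.029] turn 0.094
.6 [0.477 0.283] [ 0.5    0.015 -0.029] turn 0.126
.5 [0.485 0.292] [ 0.579  0.037 -0.03 ] turn 0.158
.4 [0.493 0.301] [ 0.654  0.067 -0.03 ] turn 0.19
.3 [0.502 0.309] [ 0.726  0.104 -0.031] turn 0.222
(288, 131, 63, 67) 3073.0 [array([0.475, 0.28 ])]
```

send_rows([
  [[0.15, 0, 0], 0.02, 1],
  [[0.26, 0, 0], 0.03, 1],
  [[0.34, 0, 0], 0.06, 1],
  [[0.42, 0, 0], 0.09, 1],
  [[0.5, 0.015, 0], 0.126, 1],
  [[0.58, 0.04, 0], 0.16, 1],
  [[0.65, 0.07, 0], 0.19, 1],
  [[0.73, 0.1, 0], 0.22, 1],
  [[0.73, 0.1, 0], 0.22, 1],
])

```text
time_s: 9.45
eef_pos: [0.5055, 0.3132, 0.0662]
tcp_rot: [-0.0, 0.968, 0.25, 0.001]
contact_force: [-0.3, 0.3, -0.1]
opening: 0.004
grip_force: 0.0
```

```bash
python3 swing.py L -.021 .3 .2 .1 .05 0 -.05; python3 post.py;
```

```text
t 9.45 tcp [0.5055 0.3132 0.0662] h 28.9 F [-0.3  0.3 -0.1] q7 -1.46 est 0.259 r 0.121
.3 [0.502 0.309] [-0.033  0.012  0.008] turn 0.001
.2 [0.512 0.316] [0.047 0.003 0.008] turn 0.033
.1 [0.522 0.322] [0.129 0.001 0.008] turn 0.065
.05 [0.528 0.325] [0.169 0.003 0.008] turn 0.081
0 [0.534 0.327] [0.209 0.008 0.008] turn 0.097
-.05 [0.539 0.33 ] [0.25  0.014 0.008] turn 0.113
(284, 230, 53, 94) 3295.5 [array([0.532, 0.332])]
```

send_rows([
  [[0.05, 0, 0], 0.03, 1],
  [[0.09, 0, 0], 0.05, 1],
  [[0.13, 0, 0], 0.065, 1],
  [[0.15, 0, 0], 0.07, 1],
  [[0.17, 0, 0], 0.08, 1],
  [[0.185, 0, 0], 0.09, 1],
  [[0.185, 0, 0], 0.09, 1],
])

```text
time_s: 10.2
eef_pos: [0.529, 0.3249, 0.065]
tcp_rot: [0.0, 0.994, 0.11, 0.0]
contact_force: [-0.4, 0.2, 0.3]
opening: 0.002
grip_force: 0.0
```

```bash
python3 swing.py L -.021 0 -.05 -.1; python3 post.py
```

```text
t 10.2 tcp [0.529  0.3249 0.065 ] h 12.7 F [-0.4  0.2  0.3] q7 -1.7 est 0.042 r 0.119
0 [0.534 0.327] [ 0.034 -0.01  -0.   ] turn 0.007
-.05 [0.539 0.33 ] [ 0.074 -0.015  0.   ] turn 0.023
-.1 [0.545 0.331] [ 0.114 -0.018  0.   ] turn 0.039
(274, 232, 53, 96) 3125.0 [array([0.558, 0.339])]
```

send_rows([
  [[0.015, 0, 0], 0, 1],
  [[0.03, -0.01, 0], 0.01, 1],
  [[0.045, -0.01, 0], 0.01, 1],
  [[0.045, -0.01, 0], 0.01, 1],
])

```text
time_s: 10.65
eef_pos: [0.5353, 0.3279, 0.0647]
tcp_rot: [0.0, 0.995, 0.095, 0.0]
contact_force: [0.7, -0.2, 0.0]
opening: -0.001
grip_force: 0.0
```

send_rows([
  [[0.015, 0, 0], 0, 1],
  [[0.03, 0, 0], 0, 1],
  [[0.03, 0, 0], 0, 1],
])

```text
time_s: 10.95
eef_pos: [0.5375, 0.3286, 0.0645]
tcp_rot: [0.0, 0.995, 0.096, -0.002]
contact_force: [-10.3, -2.9, 6.9]
opening: 0.004
grip_force: 5.5
```

```bash
python3 swing.py L -.021 -.05 -.1; python3 post.py
```

```text
t 10.95 tcp [0.5375 0.3286 0.0645] h 11.0 F [-10.3  -2.9   6.9] q7 -1.72 est -0.034 r 0.12
-.05 [0.539 0.33 ] [ 0.013 -0.004 -0.003] turn 0.013
-.1 [0.545 0.331] [ 0.053 -0.008 -0.003] turn 0.029
(277, 233, 53, 97) 3164.5 [array([0.567, 0.341])]
(0, 214, 7, 29) 89.5 [array([0.568, 0.438])]
(0, 188, 8, 25) 116.5 [array([0.578, 0.437])]
```

send_rows([
  [[-0.1, 0, 0], 0, 1],
  [[-0.2, 0, 0], 0, 1],
  [[-0.2, 0, -0.25], 0, 1],
  [[-0.2, 0.2, -0.45], 0, 1],
  [[-0.2, 0.5, -0.45], 0, 1],
  [[-0.1, 0.8, -0.45], 0, 1],
  [[0, 1, -0.45], 0, 1],
  [[0, 1, -0.45], 0, 1],
])

```text
time_s: 11.8
eef_pos: [0.5708, 0.1756, 0.1332]
tcp_rot: [0.001, 0.996, 0.091, 0.001]
contact_force: [0.3, 0.4, 0.1]
opening: -0.003
grip_force: 0.0
```

send_rows([
  [[0.1, 0.3, 0], 0, 1],
  [[0.2, 0.6, 0], 0, 1],
  [[0.3, 0.9, 0], 0, 1],
  [[0.35, 1, 0], 0, 1],
  [[0.35, 1, 0], 0, 1],
])

```text
time_s: 12.3
eef_pos: [0.649, 0.0405, 0.1324]
tcp_rot: [0.001, 0.996, 0.093, 0.0]
contact_force: [-0.3, 0.1, -0.3]
opening: 0.001
grip_force: 0.0
```

```bash
python3 go.py .597 -.01 .13 15 .597 -.01 .065 15; python3 post.py
```

```text
t 12.3 tcp [0.649  0.0405 0.1324] head 10.7 F [-0.3  0.1 -0.3] open 0.0 q7 -1.23 tilt [ 0.001 -0.002 -1.   ]
[-0.403  0.266  0.016] turn -0.024
[-0.403  0.266  0.45 ] turn -0.024
```

send_rows([
  [[-0.2, 0.13, 0], -0.02, 1],
  [[-0.4, 0.27, 0], -0.02, 1],
  [[-0.4, 0.27, 0], -0.02, 1],
  [[-0.4, 0.27, 0.25], -0.02, 1],
  [[-0.4, 0.27, 0.45], -0.02, 1],
  [[-0.4, 0.27, 0.45], -0.02, 1],
])

```text
time_s: 12.95
eef_pos: [0.5938, -0.0046, 0.0614]
tcp_rot: [-0.0, 0.992, 0.128, -0.003]
contact_force: [0.3, 0.6, -0.1]
opening: 0.0
grip_force: 0.0
```

```bash
python3 swing.py R .021 0 .1 .2 .3 .4 .45 .5
```

```text
t 12.95 tcp [ 0.5938 -0.0046  0.0614] h 14.7 F [ 0.3  0.6 -0.1] q7 -1.08 est -0.235 r 0.137
0 [ 0.565 -0.019] [-0.212  0.045 -0.023] turn 0.018
.1 [ 0.553 -0.02 ] [-0.292  0.031 -0.023] turn -0.014
.2 [ 0.541 -0.022] [-0.373  0.024 -0.022] turn -0.046
.3 [ 0.529 -0.026] [-0.454  0.026 -0.022] turn -0.078
.4 [ 0.518 -0.03 ] [-0.535  0.036 -0.021] turn -0.109
.45 [ 0.512 -0.033] [-0.575  0.044 -0.021] turn -0.125
.5 [ 0.507 -0.036] [-0.614  0.053 -0.021] turn -0.141
```

send_rows([
  [[-0.1, 0.03, 0], 0, 1],
  [[-0.21, 0.04, 0], 0, 1],
  [[-0.29, 0.03, 0], -0.01, 1],
  [[-0.37, 0.025, 0], -0.045, 1],
  [[-0.45, 0.025, 0], -0.08, 1],
  [[-0.53, 0.035, 0], -0.11, 1],
  [[-0.575, 0.045, 0], -0.125, 1],
  [[-0.61, 0.05, 0], -0.14, 1],
])

```text
time_s: 13.75
eef_pos: [0.5105, -0.0363, 0.0662]
tcp_rot: [-0.0, 0.94, 0.342, 0.001]
contact_force: [1.9, 1.0, -1.1]
opening: -0.004
grip_force: 0.8
```

```bash
python3 swing.py R .021 .5 .55 .6 .65 .7; python3 post.py
```

```text
t 13.75 tcp [ 0.5105 -0.0363  0.0662] h 40.0 F [ 1.9  1.  -1.1] q7 -0.69 est 0.479 r 0.118
.5 [ 0.507 -0.036] [-0.017 -0.02   0.008] turn -0.001
.55 [ 0.502 -0.039] [-0.057 -0.025  0.008] turn -0.017
.6 [ 0.497 -0.042] [-0.097 -0.029  0.008] turn -0.033
.65 [ 0.492 -0.046] [-0.138 -0.031  0.008] turn -0.048
.7 [ 0.487 -0.05 ] [-0.178 -0.031  0.007] turn -0.064
(311, 383, 11, 29) 157.0 [array([ 0.496, -0.048])]
```

send_rows([
  [[-0.03, -0.02, 0], 0, 1],
  [[-0.06, -0.02, 0], -0.02, 1],
  [[-0.08, -0.02, 0], -0.03, 1],
  [[-0.1, -0.02, 0], -0.03, 1],
])

```text
time_s: 14.2
eef_pos: [0.4966, -0.0437, 0.0653]
tcp_rot: [-0.0, 0.923, 0.384, 0.0]
contact_force: [0.8, 2.5, 1.4]
opening: 0.0
grip_force: 0.9
```

```bash
python3 swing.py R .021 .65 .7 .75
```

```text
t 14.2 tcp [ 0.4966 -0.0437  0.0653] h 45.2 F [0.8 2.5 1.4] q7 -0.61 est 0.608 r 0.119
.65 [ 0.492 -0.046] [-0.034 -0.012  0.002] turn -0.02
.7 [ 0.487 -0.05 ] [-0.074 -0.016  0.002] turn -0.036
.75 [ 0.483 -0.054] [-0.115 -0.017  0.002] turn -0.051
```

send_rows([
  [[-0.03, -0.01, 0], -0.01, 1],
  [[-0.05, -0.01, 0], -0.02, 1],
  [[-0.07, -0.015, 0], -0.035, 1],
  [[-0.09, -0.015, 0], -0.04, 1],
])

```text
time_s: 14.6
eef_pos: [0.4854, -0.0526, 0.0651]
tcp_rot: [0.0, 0.897, 0.442, 0.0]
contact_force: [1.8, -0.0, 1.4]
opening: 0.006
grip_force: 0.8
```

```bash
python3 swing.py R .021 .75 .8 .85
```

```text
t 14.6 tcp [ 0.4854 -0.0526  0.0651] h 52.4 F [ 1.8 -0.   1.4] q7 -0.48 est 0.726 r 0.119
.75 [ 0.483 -0.054] [-0.019 -0.008  0.   ] turn -0.011
.8 [ 0.478 -0.058] [-0.06  -0.013  0.   ] turn -0.027
.85 [ 0.474 -0.063] [-0.1   -0.015  0.   ] turn -0.043
```

send_rows([
  [[-0.03, -0.01, 0], -0.01, 1],
  [[-0.06, -0.01, 0], -0.03, 1],
  [[-0.08, -0.015, 0], -0.035, 1],
  [[-0.1, -0.015, 0], -0.04, 1],
])

```text
time_s: 15.0
eef_pos: [0.4743, -0.0631, 0.0649]
tcp_rot: [0.0, 0.868, 0.496, 0.0]
contact_force: [1.7, 1.2, 0.7]
opening: -0.002
grip_force: 0.8
```

```bash
python3 swing.py R .021 .9 .95 1 1.05 1.1
```

```text
t 15.0 tcp [ 0.4743 -0.0631  0.0649] h 59.5 F [1.7 1.2 0.7] q7 -0.36 est 0.85 r 0.12
.9 [ 0.471 -0.068] [-0.04  -0.005 -0.   ] turn -0.02
.95 [ 0.467 -0.073] [-0.08  -0.009 -0.   ] turn -0.036
1 [ 0.464 -0.078] [-0.121 -0.01  -0.   ] turn -0.051
1.05 [ 0.461 -0.083] [-0.162 -0.01  -0.   ] turn -0.067
1.1 [ 0.458 -0.089] [-0.202 -0.007 -0.001] turn -0.083
```

send_rows([
  [[-0.03, 0, 0], -0.01, 1],
  [[-0.06, -0.01, 0], -0.03, 1],
  [[-0.08, -0.01, 0], -0.035, 1],
  [[-0.1, -0.01, 0], -0.045, 1],
])

```text
time_s: 15.4
eef_pos: [0.4652, -0.0752, 0.0648]
tcp_rot: [-0.0, 0.831, 0.556, -0.0]
contact_force: [1.0, 1.8, 1.3]
opening: 0.001
grip_force: 0.9
```

send_rows([
  [[-0.03, 0, 0], -0.01, 1],
  [[-0.06, -0.01, 0], -0.03, 1],
  [[-0.08, -0.01, 0], -0.035, 1],
])

```text
time_s: 15.7
eef_pos: [0.4592, -0.0859, 0.0648]
tcp_rot: [-0.0, 0.799, 0.601, -0.0]
contact_force: [0.2, 2.1, -0.3]
opening: -0.0
grip_force: 0.9
```

```bash
python3 swing.py R .021 1.1 1.15 1.2 1.25 1.3 1.35 1.4; python3 post.py
```

```text
t 15.7 tcp [ 0.4592 -0.0859  0.0648] h 73.9 F [ 0.2  2.1 -0.3] q7 -0.08 est 1.075 r 0.12
1.1 [ 0.458 -0.089] [-0.02  -0.002 -0.002] turn -0.003
1.15 [ 0.456 -0.094] [-0.06  -0.008 -0.002] turn -0.019
1.2 [ 0.453 -0.1  ] [-0.101 -0.012 -0.002] turn -0.035
1.25 [ 0.451 -0.106] [-0.141 -0.013 -0.002] turn -0.051
1.3 [ 0.45  -0.112] [-0.182 -0.013 -0.002] turn -0.067
1.35 [ 0.448 -0.118] [-0.222 -0.01  -0.002] turn -0.083
1.4 [ 0.447 -0.124] [-0.263 -0.006 -0.002] turn -0.099
(310, 383, 13, 35) 298.0 [array([ 0.454, -0.104])]
```

The right arm is sound: a steady 2 N past 1.05 rad. I push it on to its stop.

send_rows([
  [[-0.06, -0.01, 0], -0.02, 1],
  [[-0.1, -0.01, 0], -0.035, 1],
  [[-0.14, -0.01, 0], -0.05, 1],
  [[-0.18, -0.01, 0], -0.07, 1],
  [[-0.22, -0.01, 0], -0.08, 1],
  [[-0.26, -0.01, 0], -0.1, 1],
  [[-0.26, -0.01, 0], -0.1, 1],
])

```text
time_s: 16.45
eef_pos: [0.447, -0.1234, 0.0648]
tcp_rot: [-0.0, 0.696, 0.718, -0.0]
contact_force: [-0.5, 0.7, -0.1]
opening: 0.001
grip_force: 0.0
```

```bash
python3 swing.py R .021 1.45 1.5 1.55 1.58 1.6; python3 post.py
```

```text
t 16.45 tcp [ 0.447  -0.1234  0.0648] h 91.8 F [-0.5  0.7 -0.1] q7 0.31 est 1.399 r 0.12
1.45 [ 0.447 -0.13 ] [-0.041 -0.003 -0.001] turn -0.015
1.5 [ 0.446 -0.136] [-0.081 -0.007 -0.001] turn -0.031
1.55 [ 0.446 -0.142] [-0.122 -0.009 -0.001] turn -0.047
1.58 [ 0.446 -0.145] [-0.146 -0.009 -0.001] turn -0.057
1.6 [ 0.446 -0.148] [-0.162 -0.009 -0.001] turn -0.063
(310, 384, 13, 33) 242.0 [array([ 0.448, -0.143])]
```

send_rows([
  [[-0.04, 0, 0], -0.015, 1],
  [[-0.08, 0, 0], -0.03, 1],
  [[-0.11, -0.01, 0], -0.04, 1],
  [[-0.125, -0.01, 0], -0.045, 1],
  [[-0.125, -0.01, 0], -0.045, 1],
])

```text
time_s: 17.0
eef_pos: [0.4463, -0.1416, 0.0647]
tcp_rot: [-0.0, 0.643, 0.766, -0.0]
contact_force: [-0.2, 0.9, -0.2]
opening: 0.001
grip_force: 0.0
```

send_rows([
  [[-0.01, 0, 0], 0, 1],
  [[-0.02, 0, 0], 0, 1],
  [[-0.02, 0, 0], 0, 1],
])

```text
time_s: 17.3
eef_pos: [0.4464, -0.1426, 0.0646]
tcp_rot: [-0.002, 0.643, 0.766, 0.0]
contact_force: [-4.0, 7.4, 4.7]
opening: -0.003
grip_force: 4.5
```

```bash
python3 swing.py R .021
```

```text
t 17.3 tcp [ 0.4464 -0.1426  0.0646] h 100.0 F [-4.   7.4  4.7] q7 0.51 est 1.557 r 0.12
```

send_rows([
  [[0.15, 0, 0], 0, 1],
  [[0.15, 0, 0], 0, 1],
  [[0.15, 0, -0.3], 0, 1],
  [[0.15, 0, -0.6], 0, 1],
  [[0.15, 0.1, -0.7], 0, 1],
  [[-0.1, 0.3, -0.7], 0, 1],
  [[-0.4, 0.3, -0.7], 0, -1],
  [[-0.7, 0.3, -0.7], -0.02, -1],
  [[-0.95, 0.3, -0.7], -0.02, -1],
  [[-0.95, 0.3, -0.7], -0.02, -1],
])

```text
time_s: 18.3
eef_pos: [0.515, -0.2834, 0.1699]
tcp_rot: [0.001, 0.621, 0.784, -0.002]
contact_force: [0.2, -0.1, -0.0]
opening: 0.68
grip_force: 0.0
```

```bash
cat > pad.py <<'E'
from h import *
c=cam("wrist");im=optics.snapshot("wrist");cv2.imwrite("pics/p_%d.png"%(readout.read_state()['time_s']*100),im[:,:,::-1])
for b in blobs(im,"yellow",400):
    k=cv2.boxPoints(cv2.minAreaRect(b)); W=np.array([plane(c,p,.018)[:2] for p in k]); e=W[1]-W[0]
    m=cv2.moments(b);print("cent px",round(m['m10']/m['m00']),round(m['m01']/m['m00']),"centre",W.mean(0).round(4),"sides",np.linalg.norm(e).round(3),np.linalg.norm(W[2]-W[1]).round(3),"edge deg",(np.degrees(np.arctan2(e[1],e[0]))%90).round(1),"rect",k.round().tolist())
E
python3 pad.py; python3 go.py .48 -.40 .16 104.5
```

```text
cent px 370 391 centre [ 0.6166 -0.4585] sides 0.047 0.04 edge deg 80.2 rect [[346.0, 399.0], [365.0, 366.0], [395.0, 383.0], [377.0, 416.0]]
cent px 309 327 centre [ 0.5344 -0.3957] sides 0.049 0.059 edge deg 19.7 rect [[281.0, 304.0], [331.0, 299.0], [337.0, 349.0], [286.0, 354.0]]
t 18.35 tcp [ 0.5152 -0.2806  0.1696] head 103.3 F [-0.4  0.9 -0. ] open 0.77 q7 0.86 tilt [-0.001 -0.002 -1.   ]
[-0.721 -0.412  0.066] turn -0.007
```

```bash
python3 go.py .534 -.399 .12 104
```

```text
t 18.35 tcp [ 0.5152 -0.2806  0.1696] head 103.3 F [-0.4  0.9 -0. ] open 0.77 q7 0.86 tilt [-0.001 -0.002 -1.   ]
[-0.797 -0.059  0.332] turn -0.004
```

send_rows([
  [[-0.3, -0.06, 0.1], 0, -1],
  [[-0.6, -0.06, 0.2], 0, -1],
  [[-0.79, -0.06, 0.3], 0, -1],
  [[-0.79, -0.06, 0.33], 0, -1],
  [[-0.79, -0.06, 0.33], 0, -1],
])

```text
time_s: 18.85
eef_pos: [0.5348, -0.3936, 0.1191]
tcp_rot: [-0.001, 0.618, 0.786, -0.0]
contact_force: [0.9, 1.6, -0.4]
opening: 0.999
grip_force: 0.0
```

```bash
python3 pad.py; python3 go.py .534 -.401 .003 104; ls pics
```

```text
cent px 391 333 centre [ 0.6159 -0.4605] sides 0.041 0.04 edge deg 83.6 rect [[361.0, 343.0], [380.0, 302.0], [422.0, 322.0], [403.0, 363.0]]
cent px 315 242 centre [ 0.5352 -0.3978] sides 0.049 0.053 edge deg 18.1 rect [[278.0, 210.0], [346.0, 205.0], [351.0, 272.0], [283.0, 277.0]]
t 18.9 tcp [ 0.5354 -0.393   0.12  ] head 103.7 F [-0.2  0.6  0. ] open 1.0 q7 1.1 tilt [-0.001  0.001 -1.   ]
[-0.051 -0.022  0.78 ] turn -0.002
crop1.png
p_1835.png
p_1889.png
scene0.png
top0.png
top1.png
w_1025.png
w_1100.png
w_1235.png
w_1380.png
w_1575.png
w_1650.png
w_484.png
w_700.png
w_855.png
w_950.png
wrist0.png
```

send_rows([
  [[-0.04, -0.01, 0.2], -0.025, -1],
  [[-0.04, -0.01, 0.5], -0.025, -1],
  [[-0.04, -0.01, 0.7], -0.025, -1],
  [[-0.04, -0.01, 0.77], -0.025, -1],
  [[-0.04, -0.01, 0.77], -0.025, 1],
  [[-0.04, -0.01, 0.77], -0.025, 1],
  [[-0.04, -0.01, 0.77], -0.025, 1],
  [[-0.04, -0.01, 0.77], -0.025, 1],
  [[-0.04, -0.01, 0.77], -0.025, 1],
  [[-0.04, -0.01, 0.77], -0.025, 1],
], newtons=25)

```text
time_s: 19.9
eef_pos: [0.5366, -0.4011, 0.0074]
tcp_rot: [0.002, 0.587, 0.81, 0.0]
contact_force: [-0.2, 1.6, 7.5]
opening: 0.573
grip_force: 26.8
```

```bash
python3 go.py .535 -.4 .003 108
```

```text
t 19.9 tcp [ 0.5366 -0.4011  0.0074] head 108.1 F [-0.2  1.6  7.5] open 0.57 q7 1.24 tilt [ 0.003 -0.001 -1.   ]
[ 0.01  -0.008  0.029] turn 0.001
```

send_rows([
  [[0, 0, -0.2], 0, 1],
  [[0, 0, -0.5], 0, 1],
  [[0.2, 0.1, -0.8], 0, 1],
  [[0.5, 0.25, -0.8], 0, 1],
  [[0.8, 0.4, -0.8], 0, 1],
  [[1, 0.45, -0.8], 0, 1],
  [[1, 0.45, -0.8], 0, 1],
])

```text
time_s: 20.6
eef_pos: [0.5544, -0.2304, 0.1257]
tcp_rot: [-0.0, 0.584, 0.812, 0.002]
contact_force: [-0.0, 0.6, -0.2]
opening: 0.578
grip_force: 26.4
```

send_rows([
  [[0.3, 0.15, 0], 0, 1],
  [[0.6, 0.3, 0], 0, 1],
  [[0.9, 0.45, 0], 0, 1],
  [[1, 0.5, 0], 0.02, 1],
  [[1, 0.5, 0], 0.04, 1],
])

```text
time_s: 21.1
eef_pos: [0.5784, -0.067, 0.1257]
tcp_rot: [0.0, 0.635, 0.772, 0.001]
contact_force: [-0.6, 0.0, -0.6]
opening: 0.579
grip_force: 26.4
```

```bash
python3 go.py .593 .143 .13 101
```

```text
t 21.1 tcp [ 0.5784 -0.067   0.1257] head 101.1 F [-0.6  0.  -0.6] open 0.58 q7 0.45 tilt [ 0.002  0.002 -1.   ]
[ 1.355  0.365 -0.026] turn 0.001
```

send_rows([
  [[0.3, 0.1, 0], 0, 1],
  [[0.55, 0.2, 0], 0, 1],
  [[0.8, 0.3, 0], 0, 1],
  [[0.8, 0.36, 0], 0, 1],
  [[0.8, 0.36, 0], 0, 1],
])

```text
time_s: 21.6
eef_pos: [0.6087, 0.0578, 0.1256]
tcp_rot: [0.001, 0.636, 0.772, 0.0]
contact_force: [0.0, -1.1, -0.3]
opening: 0.578
grip_force: 26.4
```

```bash
cat > sq.py <<'E'
from h import *
from scipy import ndimage
T=cam("top")
c=cam("wrist");im=optics.snapshot("wrist");cv2.imwrite("pics/s_%d.png"%(readout.read_state()['time_s']*100),im[:,:,::-1])
p=proj(c,[.593,.143,.01]);print("predicted px",p.round())
hs=cv2.cvtColor(im,cv2.COLOR_RGB2HSV);m=((hs[...,1]<25)&(hs[...,2]>170)).astype(np.uint8)
# white region bounded by the blue plate
n,l,st,ce=cv2.connectedComponentsWithStats(cv2.morphologyEx(m,cv2.MORPH_OPEN,np.ones((3,3))))
for i in range(1,n):
    if 800<st[i,4]<40000: print(st[i],ce[i].round(),plane(c,ce[i],.01).round(4))
E
python3 sq.py; python3 go.py .593 .143 .13 101; ls pics | grep s_
```

```text
predicted px [316. 114.]
[   45     0   208   118 16520] [169.  51.] [0.4887 0.1636 0.01  ]
[ 278    0   81   24 1344] [318.   9.] [0.582  0.2065 0.01  ]
[ 269   58   97  100 9288] [316. 107.] [0.5922 0.148  0.01  ]
[  23  234  200   80 8706] [113. 278.] [ 0.4526 -0.014   0.01  ]
[ 257  362  126   59 4059] [323. 386.] [ 0.6452 -0.0902  0.01  ]
[ 432  416   55   64 1851] [453. 452.] [ 0.7901 -0.1462  0.01  ]
t 21.65 tcp [0.608  0.0559 0.1255] head 100.9 F [-0.7 -0.7 -0.6] open 0.57 q7 0.25 tilt [ 0.001 -0.001 -1.   ]
[ 0.589  0.011 -0.031] turn -0.001
s_2165.png
```

send_rows([
  [[0.3, 0.01, 0], 0, 1],
  [[0.6, 0.01, 0], 0, 1],
  [[0.6, 0.01, 0], 0, 1],
  [[0.6, 0.01, 0.3], 0, 1],
  [[0.6, 0.01, 0.55], 0, 1],
  [[0.6, 0.01, 0.65], 0, 1],
  [[0.6, 0.01, 0.65], 0, 1],
])

```text
time_s: 22.35
eef_pos: [0.5908, 0.1436, 0.026]
tcp_rot: [-0.001, 0.637, 0.771, -0.002]
contact_force: [0.0, 0.3, 0.2]
opening: 0.574
grip_force: 26.4
```

```bash
python3 go.py .5925 .144 .0175 101; python3 pad.py
```

```text
t 22.35 tcp [0.5908 0.1436 0.026 ] head 100.8 F [0.  0.3 0.2] open 0.57 q7 0.15 tilt [-0.003 -0.002 -1.   ]
[0.001 0.012 0.056] turn -0.001
cent px 316 306 centre [0.5921 0.1374] sides 0.055 0.064 edge deg 10.8 rect [[256.0, 250.0], [374.0, 250.0], [374.0, 362.0], [256.0, 362.0]]
```

send_rows([
  [[0, 0.01, 0.03], 0, 1],
  [[0, 0.01, 0.05], 0, 1],
  [[0, 0.01, 0.06], 0, 1],
  [[0, 0.01, 0.06], 0, 1],
])

```text
time_s: 22.8
eef_pos: [0.5936, 0.1461, 0.0187]
tcp_rot: [0.0, 0.637, 0.771, 0.0]
contact_force: [-0.2, -0.3, -1.0]
opening: 0.576
grip_force: 26.4
```

send_rows([
  [[0, 0, 0.01], 0, 1],
  [[0, 0, 0.015], 0, 1],
  [[0, 0, 0.015], 0, 1],
])

```text
time_s: 23.1
eef_pos: [0.5938, 0.1461, 0.0173]
tcp_rot: [-0.0, 0.637, 0.771, 0.0]
contact_force: [-4.6, -1.2, 11.9]
opening: 0.575
grip_force: 27.7
```

Contact with the plate is made. I open, then lift clear.

send_rows([
  [[0, 0, 0.01], 0, -0.3],
  [[0, 0, 0.01], 0, -0.5],
  [[0, 0, 0.01], 0, -0.6],
  [[0, 0, 0.01], 0, -0.6],
  [[0, 0, 0], 0, -0.6],
  [[0, 0, -0.1], 0, -0.6],
  [[0, 0, -0.4], 0, -0.6],
  [[0, 0, -0.8], 0, -0.6],
  [[-0.2, 0, -1], 0, -0.6],
  [[-0.5, 0, -1], 0, -0.6],
  [[-0.5, 0, -1], 0, -0.6],
])

```text
time_s: 24.2
eef_pos: [0.6093, 0.0646, 0.1695]
tcp_rot: [0.002, 0.64, 0.768, 0.001]
contact_force: [0.6, 1.0, -0.9]
opening: 0.802
grip_force: 0.0
```

```bash
python3 pad.py; python3 sq.py; python3 - <<'E'
from h import *
t=optics.snapshot("top");s=optics.snapshot("scene")
cv2.imwrite("pics/end.png",np.hstack([cv2.resize(s[130:330,190:490],None,fx=2.6,fy=2.6)])[:,:,::-1])
cv2.imwrite("pics/endt.png",cv2.resize(t[170:310,150:490],None,fx=2.35,fy=2.35)[:,:,::-1])
print([tuple(cv2.minAreaRect(b)[0])+(tuple(plane(cam("scene"),cv2.minAreaRect(b)[0],.02).round(3)),) for b in blobs(s,"yellow",60)])
E
```

```text
cent px 314 116 centre [0.5938 0.1479] sides 0.052 0.05 edge deg 8.5 rect [[282.0, 150.0], [282.0, 82.0], [346.0, 82.0], [346.0, 150.0]]
predicted px [313. 128.]
[ 270    0   87   56 3292] [313.  26.] [0.5798 0.2163 0.01  ]
[ 112   21  147   97 8656] [200.  71.] [0.4969 0.169  0.01  ]
[ 273   81   81   83 1667] [311. 119.] [0.5901 0.1497 0.01  ]
[   0  213   46   90 2566] [ 16. 256.] [ 0.3391 -0.0213  0.01  ]
[  90  235  134   69 5295] [145. 268.] [ 0.4584 -0.0119  0.01  ]
[352 279  55  26 825] [376. 292.] [0.6813 0.0035 0.01  ]
[(589.7500610351562, 372.25006103515625, (np.float64(0.892), np.float64(-0.706), np.float64(0.02))), (436.800048828125, 348.9000244140625, (np.float64(0.609), np.float64(-0.472), np.float64(0.02))), (311.0384521484375, 219.19227600097656, (np.float64(0.592), np.float64(0.151), np.float64(0.02))), (588.01220703125, 132.89022827148438, (np.float64(2.04), np.float64(0.114), np.float64(0.02)))]
```

View pics/end.png

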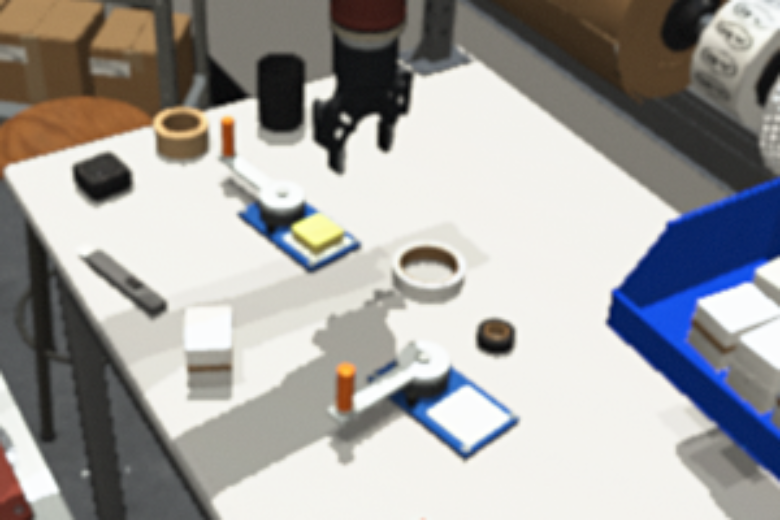

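The scene view shows the pad flat on the left stop's square (318,232), the left arm home in line with its plate, the right arm at right angles (345,385), and the bystanders in place. I'm handing it in.

```bash
python3 -c "
from workcell import job_done
print(job_done())"
```

```text
the job is handed in; nothing more can be done
None
```

The job is handed in: the left stop binds from about 0.9 rad, so its arm is back home with the yellow pad on its white square, and the sound right arm is swung fully out. The hand-in gave no verdict.

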